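# Take the upper burr cap out of the coffee grinder, whichever way it unlocks

## Task

The coffee grinder on the worktop, its bean hopper already off, is due for brushing out. Press its large round stop key, then its bar-shaped burr-release key, but never the small round grind key between them. Then undo the burr cap by its grip bar - a sixth of a turn frees it, but nobody knows whether it has a right- or a left-hand thread, so try both ways - lift it straight out and finish while still holding it in the gripper, upright and still, about 10 cm above its collar, with the things standing around left undisturbed.

Things in the scene. Friction and masses are not known exactly. Their poses are not given: they have to be found in the camera images.
- grinder: compact grey burr coffee grinder without hopper, fixed; foot 190 x 146 mm, origin at its underside; front (keys, cup niche) faces its own -x. A round tower, radius 62 mm, top 160 mm above the worktop, stands round the vertical burr axis at x = +30 mm, y = 0. In front a console, top 153 mm high, carries three black keys in a row at x = -58 mm, 48 mm apart along y
- collar (a point): centre of the collar's mouth, on the burr axis at the top of the tower (160 mm up); axes as the grinder's. The seated cap's three lugs are locked under this collar with 2 mm vertical play. From the start the cap turns freely in one sense, in the other a solid stop blocks it after 0.05 to 0.3 rad; which sense is free differs from start to start and cannot be seen
- burr_cap: loose black cap seated in the collar, 0.2 to 0.4 kg; origin: centre of its flange's underside (on the tower top), z up. Flange radius 31 mm, 8 mm thick; below it a steel lugged plug of radius 20 mm reaches 29 mm down. Turned about 1.05 rad (60 degrees, give or take 0.1) from its start in the free sense, it lifts straight out; no stop there; clear once raised 35 mm
- grip_bar (a point): centre of the top edge of the cap's grip bar, 38 mm above the cap's origin, on the burr axis. The bar is upright, straight, 48 mm long along the cap's own x axis, 14 mm wide, and stands 30 mm proud of the flange; at the start it points roughly along the grinder's x axis (within 0.04 rad)
- stop_key_top (a point): centre of the top face of the large round stop key, 26 mm across, at the console's left end as the robot sees it; 7 mm above the console, about 160 mm above the worktop
- stop_key (a joint): travel of the stop key, m: 0 released, 0.005 fully down; spring key pressed straight down, springs back, 1 N to start, 3.5 N fully down; 0.004 or more counts as pressed
- release_key_top (a point): centre of the top face of the bar-shaped burr-release key, 30 (along the grinder's x) x 13 mm, at the console's right end; same height
- release_key (a joint): travel of the burr-release key, as for the stop key
- grind_key_top (a point): centre of the top face of the small round grind key, 15 mm across, in the middle of the row; same height; not to be pressed
- grind_key (a joint): travel of the grind key, as for the stop key; must stay up
- hopper: clear plastic bean hopper standing upside down on the worktop, a funnel of radius 58 mm at its foot and 118 mm high, loose; origin at the centre of its foot; to be left alone
- mug: white mug, 94 mm high, loose; origin at the centre of its foot; to be left alone
- coffee_canister: green square canister with lid, 68 x 68 x 100 mm, loose; origin at the centre of its foot; to be left alone
- brush: blue dish brush lying on the worktop along its own y axis, 269 mm long, 62 mm high, loose; to be left alone

How it is judged:
By the outcome, as a careful person would: the job done as asked, in the order asked, and still so for the second after the job is handed in, while the arm keeps its last pose, push and grip.
It also fails if it takes over 54 s, if anything falls off the work surface, if the arm or the gripper's body presses on something with over 40 N, if the wrist force passes 120 N, or if a joint passes its speed limit or range.

## Robot

A 6-joint arm with a two-finger parallel gripper is mounted at the origin on a cart in front of the work surface, level with it; the furniture and walls round the work are solid. World frame = base frame: x ahead of the robot, y to its left, z up, the work surface at z = 0. Lengths are in m, angles in degrees, forces in N, time in s.
With the tool pointing down it reaches from about 0.3 to 0.75 m from the base axis. Payload 8.5 kg.
Tool frame: the origin (TCP) lies on the centre line of the jaws, within the pads' length; the fingertips stand 17 mm ahead of it and the grasp point (between the pads) lies 2 mm behind it; z points along the fingers, y is the direction in which the jaws open and shut (so a half turn about z gives the same grasp; the last joint's range is limited). The gripper opens to 85 mm and grips with 20 to 120 N. Pads are 22 mm wide; open, the fingers measure 114 mm over their backs; the gripper's body (76 mm by 85 mm) begins 54 mm behind the grasp point. The pads swing forward as they close: fully open they stand 13 mm farther back than shut.
Start: joints at [59.227, 21.807, 74.336, -0, 83.858, -12.336], TCP at [0.174, 0.522, 0.248] pointing down, gripper open.
Joint ranges: [-178.18, 178.18], [-50.72, 133.34], [12.68, 142.11], [-81.47, 261.47], [9.98, 163.14], [-165.26, 165.26]. Speed limits (degrees/s): [136.94, 136.94, 180, 180, 180, 180].

## Interface

Orientations are given as a 3x3 rotation matrix whose columns are the frame's x, y, z axes.
In Python, from rig import env, imaging, close_job gives the robot as it stands.
- The arm moves only by the tool step_arm, never from a script. Its argument "steps" is one flat list of numbers, 7 for each row, row after row: the opening, from 0 (shut) to 1 (fully open), then the shift along the tool's x, y, z as a fraction of full scale, then the turn, a rotation vector about the tool's x, y, z as a fraction of full scale. A call has 1 to 10 rows; each row is the pose to reach, as a shift and turn from the pose commanded when the call began, along the tool's axes at that moment; what a row does not reach only later rows make up. Full scale, the value 1, is 0.3 m for a shift and 45 degrees for a turn. A row lasts 1/10 s, in which the tool goes at most 50 mm and 8.59 degrees, less where a joint would pass 70% of its speed; a pose out of reach is approached as far as the arm can. A call with a number of a shift or a turn outside -1 to 1 is refused whole. A call with a gripper value outside its range is refused whole. The fingers move at their own pace and stop on an object; "grip_force" is the grip in N (left out, the last holds). Time passes only in rows, so rows that repeat a pose let the fingers close. It gives the time, the measured TCP pose, the force and the opening at its end, in the units of the state.
- env.observe(): the state, without advancing time (a new reading comes with each control period).
- imaging.get_image(name): name is "scene" or "top"; returns (picture, depth): 480x640x3 uint8, blue, green, red; 480x640 float32, m along the optical axis (not along the pixel's ray), 0 where there is no reading.
- imaging.get_calibration(name): a dict with "camera_matrix" (3x3 intrinsics, pixels), "world_from_camera" (4x4, takes a point from camera to world coordinates). Camera axes: x right, y down, z forward; pixel columns grow to the right and rows downward; lengths in m; the calibration is good to about 2 mm. A picture is of the moment at which its call begins. get_calibration takes no time and is no camera call.
- close_job(): hands the job in, once; it reports no verdict.
Trained networks look in the newest picture that a camera, given by its name, has taken for a name from the list of things; names that differ only in an ending like _2 or _b are one class to them, and where a whole thing is asked for, a point or a joint stands for the part that bears it (a point fixed in the world has none). Each returns a list of dicts, best first, with "score" (0 to 1); they miss things now and then, are a little off and sometimes report something else, mostly with a low value. They report only what shows in the picture. A call takes as long as a camera call.
- imaging.spot_in(camera, target): "pixel" ([column, row] in pixels, amid what is visible of it).
- imaging.regions_of(camera, target): "mask" (480x640 bool, what is visible of it) and "pixel" ([column, row] in pixels, amid what is visible of it).
- imaging.pinpoint(camera, target): "pixel" ([column, row] in pixels: a listed point, or the origin of a listed thing).
The state is a dict: "time_s": time; "q": joint angles; "qvel": joint speeds; "joint_efforts": joint torques, N m; "position": TCP position; "tool_rot": TCP orientation; "ft_force": force on the tool from outside, world axes, zero at the start; "wrist_torque": the same for the moment, N m; "grip_width": finger opening in m.
Only numpy, scipy, OpenCV 4.12 (cv2) and the standard library are available. Lean on these libraries where they do the work, as an engineer would, in place of code of your own. Each camera call takes 0.05 s, during which the arm holds its last target.

## Working session

There is one attempt and no reset: what is moved stays moved. The work goes in short steps, Python scripts to look and compute and a tool call to move; the robot and the scene stay as the last step left them, time stands still between calls to the robot, and variables do not carry over. Pictures are saved under pics/ and viewed, and the job is handed in when it is done.

Besides the shell and the picture viewer there is one more tool, called after "Call:" as name(argument=value, ...) on one line, values as JSON. step_arm: Moves the arm, as the interface text tells. Shift numbers are shares of 0.3 m and turn numbers shares of 45 degrees, none past 1 either way. Its arguments: {"type":"object","properties":{"steps":{"type":"array","items":{"type":"number"}},"grip_force":{"type":"number"}},"required":["steps"]}

```bash
mkdir -p pics; ls
cat > h.py <<'E'
import numpy as np, cv2
from rig import env, imaging, close_job
def unproj(cam,px,depth=None,z=None):
    c=imaging.get_calibration(cam);K=np.array(c["camera_matrix"]);T=np.array(c["world_from_camera"])
    r=np.linalg.inv(K)@np.array([px[0],px[1],1.0])
    if depth is not None: return (T@np.append(r*depth,1))[:3]
    d=T[:3,:3]@r; o=T[:3,3]; return o+d*(z-o[2])/d[2]
def st():
    s=env.observe(); 
    for k in ("time_s","q","position","tool_rot","ft_force","wrist_torque","grip_width"): print(k,np.round(s[k],4).tolist())
    return s
E
python3 - <<'E'
from h import *
st()
for n in("scene","top"):
    im,d=imaging.get_image(n); cv2.imwrite(f"pics/{n}0.png",im); np.save(f"{n}_d.npy",d)
    for t in("stop_key_top","grind_key_top","release_key_top","grip_bar","collar","grinder","burr_cap","hopper","mug","coffee_canister","brush"):
        for r in imaging.pinpoint(n,t)[:2]:
            z={"stop_key_top":.16,"grind_key_top":.16,"release_key_top":.16,"grip_bar":.198,"collar":.16,"burr_cap":.16}.get(t,0)
            p=r["pixel"];u,v=int(round(p[0])),int(round(p[1]))
            dd=d[v,u] if 0<=v<480 and 0<=u<640 else 0
            print(n,t,round(r["score"],2),np.round(p,1),"plane",np.round(unproj(n,p,z=z),4),"depth",np.round(unproj(n,p,depth=dd),4))
E
```

```text
pics
time_s 0.0
q [59.2264, 21.8417, 74.3859, 0.0001, 83.8574, -12.3349]
position [0.1738, 0.5215, 0.2477]
tool_rot [[-0.9487, 0.3163, -0.0008], [0.3163, 0.9487, -0.0013], [0.0003, -0.0014, -1.0]]
ft_force [-0.0295, -0.0551, -0.5794]
wrist_torque [0.011, 0.0216, -0.0161]
grip_width 0.0858
scene stop_key_top 0.53 [366.6 261.9] plane [0.4694 0.0386 0.16  ] depth [-0.0085 -1.1165 -0.4135]
scene grind_key_top 0.56 [352.4 259.2] plane [0.4967 0.0151 0.16  ] depth [0.4947 0.0099 0.1575]
scene release_key_top 0.51 [345.9 246.7] plane [ 0.4865 -0.0604  0.16  ] depth [ 0.0874 -1.141  -0.3359]
scene release_key_top 0.3 [274.5 231.4] plane [ 0.6353 -0.2068  0.16  ] depth [ 0.5853 -0.4242  0.0703]
scene grip_bar 0.96 [317.6 248.2] plane [0.5838 0.0134 0.198 ] depth [0.5828 0.0101 0.1965]
scene collar 0.88 [321.1 266.3] plane [0.5808 0.0332 0.16  ] depth [0.5836 0.0418 0.1643]
scene grinder 0.97 [327. 319.] plane [0.5545 0.0065 0.    ] depth [0.5767 0.0729 0.0407]
scene burr_cap 0.92 [316.7 262.6] plane [0.5848 0.0109 0.16  ] depth [0.5904 0.029  0.1688]
scene hopper 0.69 [286.4 279. ] plane [ 0.
[... 962 characters left out ...]
5 0.0117 0.    ] depth [ 0.5127 -0.0089  0.1549]
top burr_cap 0.88 [236.2 228.2] plane [0.5688 0.011  0.16  ] depth [0.5585 0.0045 0.2037]
top burr_cap 0.6 [219.6 262.6] plane [0.4802 0.051  0.16  ] depth [0.48   0.0509 0.161 ]
top hopper 0.69 [333.  236.9] plane [ 0.5787 -0.2422  0.    ] depth [ 0.5537 -0.2376  0.1151]
top mug 0.74 [386.  243.7] plane [ 0.5575 -0.3932  0.    ] depth [ 0.542  -0.3822  0.0766]
top coffee_canister 0.75 [439.4 243.1] plane [ 0.5579 -0.546   0.    ] depth [ 0.541  -0.5254  0.0833]
top brush 0.66 [346.7 286.7] plane [ 0.4353 -0.2784  0.    ] depth [ 0.4292 -0.2751  0.0511]
top brush 0.2 [334.3 235.2] plane [ 0.5836 -0.246   0.    ] depth [ 0.5839 -0.2461 -0.0013]
```

Run:
```python
import cv2
a=cv2.imread("pics/top0.png");cv2.imwrite("pics/topc.png",cv2.resize(a[180:300,170:310],None,fx=5,fy=5,interpolation=cv2.INTER_CUBIC))
a=cv2.imread("pics/scene0.png");cv2.imwrite("pics/scenec.png",cv2.resize(a[200:350,240:430],None,fx=4,fy=4,interpolation=cv2.INTER_CUBIC))
```

```text
(no output)
```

View pics/topc.png

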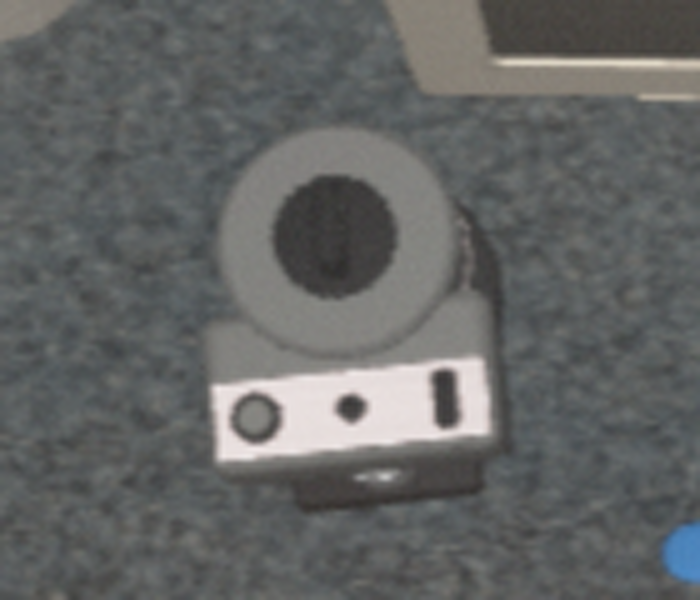

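View pics/scenec.png

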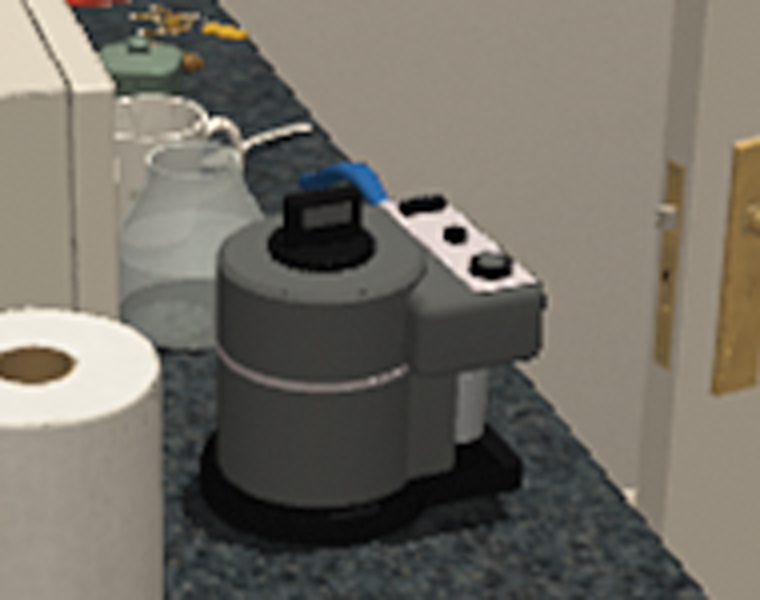

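View pics/scene0.png

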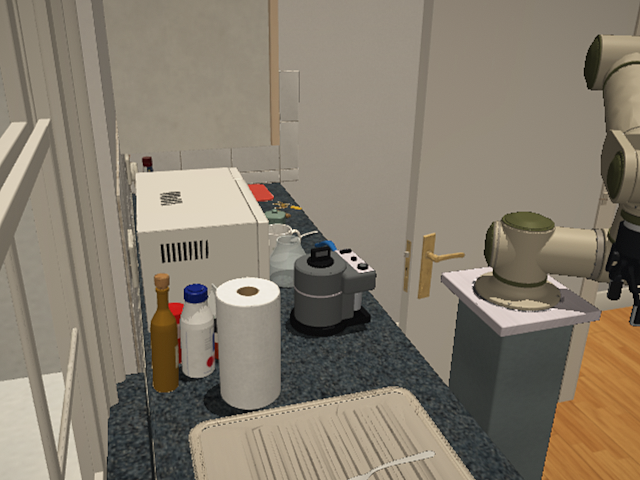

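View pics/top0.png

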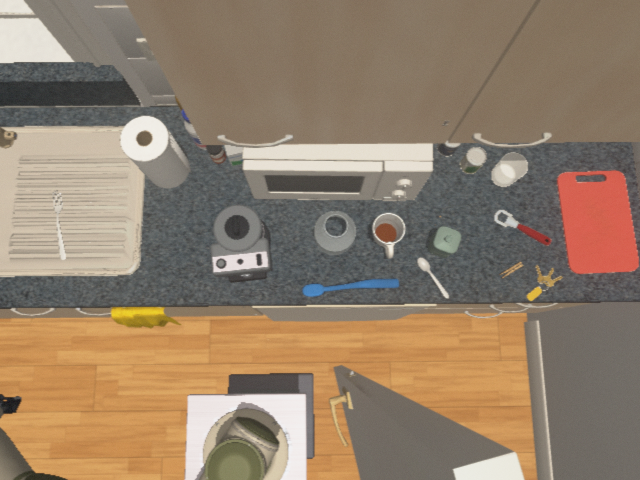

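The top crop shows the stop key (about pixel 221,263), the grind key (240,261), the release key (259,260) and the cap (about 237,227). The networks missed slightly, so I'll fit these by colour segmentation.

Run:
```python
from h import *
im=cv2.imread("pics/top0.png");d=np.load("top_d.npy")
g=im.astype(int).max(2)
# keys: dark blobs within pale panel
roi=np.zeros((480,640),bool); roi[252:274,212:270]=1
pale=(im.min(2)>150)&roi
hull=cv2.convexHull(np.argwhere(pale)[:,::-1].astype(np.int32))
m=np.zeros((480,640),np.uint8);cv2.fillConvexPoly(m,hull,1)
m2=(m>0)&(im.min(2)<150); 
n,l,s,c=cv2.connectedComponentsWithStats(m2.astype(np.uint8))
w=np.clip((200-im.min(2).astype(float))/150,0,1)*(m>0)
P=[]
for i in range(1,n):
    if s[i,4]<8: continue
    mm=cv2.dilate((l==i).astype(np.uint8),np.ones((3,3)))*w
    v,u=np.mgrid[:480,:640]; cu=(mm*u).sum()/mm.sum();cv=(mm*v).sum()/mm.sum()
    p=unproj("top",(cu,cv),z=.158);P.append(p);print(s[i],cu,cv,p.round(4))
P=sorted(P,key=lambda p:-p[1])
if len(P)==3:
    v=P[2]-P[0];print("len",np.hypot(*v[:2]),[np.linalg.norm(P[i+1]-P[i]) for i in range(2)])
    ex=np.array([-(-v[1]),0]) 
    y=-v[:2]/np.hypot(*v[:2]); x=np.array([y[1],-y[0]]); print("yaw",np.degrees(np.arctan2(x[1],x[0])))
    print("axis",(P[1][:2]+.088*x), "origin",P[1][:2]+.058*x)
# cap flange: dark disc
roi=np.zeros((480,640),bool); roi[205:250,215:262]=1
m=(g<90)&roi
n,l,s,c=cv2.connectedComponentsWithStats(m.astype(np.uint8))
for i in range(1,n):
    if s[i,4]>150:
        cn=cv2.findContours((l==i).astype(np.uint8),0,1)[0][0];e=cv2.minEnclosingCircle(cn);print(s[i],c[i],e,unproj("top",e[0],z=.168),unproj("top",c[i],z=.168))
# heights
def pc(cam):
    d=np.load(cam+"_d.npy");cc=imaging.get_calibration(cam);K=np.array(cc["camera_matrix"]);T=np.array(cc["world_from_camera"])
    v,u=np.mgrid[:480,:640];r=np.stack([u,v,np.ones_like(u)],-1)@np.linalg.inv(K).T*d[...,None]
    return r@T[:3,:3].T+T[:3,3],d
X,d=pc("top")
t=X[(X[...,2]>.158)&(X[...,2]<.164)&(X[...,0]>.48)&(X[...,0]<.65)&(X[...,1]>-.07)&(X[...,1]<.09)]
print("tower pts",len(t),t.min(0),t.max(0))
from scipy.optimize import least_squares
t=t[t[:,0]>.5]
q=X[(X[...,2]>.17)&(X[...,0]>.5)&(X[...,0]<.65)&(X[...,1]>-.07)&(X[...,1]<.09)]
print("bar pts",len(q),q.mean(0),q.min(0),q.max(0))
for (a,b) in((180,260),(170,330),(190,380)):print("mw",X[a,b])
for px in ((140,230),(75,260),(160,165)): print("misc",px,X[px])
C=imaging.get_calibration("top");print(np.round(np.array(C["world_from_camera"]),3).tolist(),np.array(C["camera_matrix"])[0,0])
```

```text
[256 254   6  12  56] 258.63678844519967 259.19102237326535 [ 0.4884 -0.0469  0.158 ]
[216 258  10  11  82] 220.85614878542515 263.1974949392713 [0.479  0.0482 0.158 ]
[237 259   6   6  26] 239.77092796885137 261.10415314730693 [0.4839 0.0006 0.158 ]
len 0.09557001872711135 [np.float64(0.04781736176429107), np.float64(0.04775370139894551)]
yaw 5.6431254231645935
axis [0.57147816 0.00928918] origin [0.54162355 0.00633922]
[225 215  24  25 462] [236.45454545 226.75974026] ((236.2954559326172, 226.88352966308594), 12.332097053527832) [0.57035469 0.00964113 0.168     ] [0.57067399 0.00924408 0.168     ]
tower pts 979 [ 0.4804162  -0.05789157  0.15800535] [0.63056872 0.06786168 0.16398623]
bar pts 199 [0.56893221 0.00698951 0.18669748] [ 0.54083845 -0.01819166  0.17000081] [0.59976048 0.03773793 0.20395624]
mw [ 0.68650365 -0.05154572  0.19132493]
mw [ 0.68766613 -0.22715512  0.259356  ]
mw [ 0.68269902 -0.36638576  0.11090569]
misc (140, 230) [ 0.66302608 -0.02500808  0.50558555]
misc (75, 260) [ 0.67633711 -0.10498019  0.72556014]
misc (160, 165) [0.74355074 0.19282542 0.18677175]
[[-0.01, -0.981, 0.193, 0.261], [-1.0, 0.009, -0.009, -0.183], [0.007, -0.193, -0.981, 1.464], [0.0, 0.0, 0.0, 1.0]] 523.8853545298605
```

```bash
cat > mv.py <<'E'
# usage: mv.py px py pz h  tx ty tz th : commanded pose (heading of tool y) -> row numbers
import sys,numpy as np
a=list(map(float,sys.argv[1:]));p,h,t,th=np.array(a[:3]),a[3],np.array(a[4:7]),a[7]
c,s=np.cos(np.radians(h)),np.sin(np.radians(h))
R=np.array([[-s,c,0],[c,s,0],[0,0,-1]])
print("shift",np.round(R.T@(t-p)/.3,3),"turn z",round((h-th)/45,3))
E
python3 mv.py .174 .522 .248 71.563 .34 .28 .25 26.563
python3 mv.py .34 .28 .25 26.563 .479 .048 .22 -18.437
```

```text
shift [-0.78  -0.59  -0.007] turn z 1.0
shift [-0.899  0.069  0.1  ] turn z 1.0
```

Call:
step_arm(steps=[0, -0.78, -0.59, -0.007, 0, 0, 1, 0, -0.78, -0.59, -0.007, 0, 0, 1, 0, -0.78, -0.59, -0.007, 0, 0, 1, 0, -0.78, -0.59, -0.007, 0, 0, 1, 0, -0.78, -0.59, -0.007, 0, 0, 1, 0, -0.78, -0.59, -0.007, 0, 0, 1, 0, -0.78, -0.59, -0.007, 0, 0, 1, 0, -0.78, -0.59, -0.007, 0, 0, 1], grip_force=40)

```text
time_s: 2.0
position: [0.3404, 0.2793, 0.2505]
tool_rot: [[-0.445, 0.895, 0.0], [0.895, 0.445, 0.0], [0.0, 0.0, -1.0]]
ft_force: [-0.8, -0.3, 0.6]
grip_width: 0.0001
```

Call:
step_arm(steps=[0, -0.899, 0.069, 0.1, 0, 0, 1, 0, -0.899, 0.069, 0.1, 0, 0, 1, 0, -0.899, 0.069, 0.1, 0, 0, 1, 0, -0.899, 0.069, 0.1, 0, 0, 1, 0, -0.899, 0.069, 0.1, 0, 0, 1, 0, -0.899, 0.069, 0.1, 0, 0, 1, 0, -0.899, 0.069, 0.1, 0, 0, 1, 0, -0.899, 0.069, 0.1, 0, 0, 1])

```text
time_s: 2.8
position: [0.4787, 0.0491, 0.2203]
tool_rot: [[0.314, 0.949, -0.001], [0.949, -0.314, 0.0], [0.0, -0.001, -1.0]]
ft_force: [0.3, -0.0, -0.1]
grip_width: 0.0001
```

```bash
python3 - <<'E'
from h import *
s=st()
im,d=imaging.get_image("top"); cv2.imwrite("pics/t1.png",cv2.resize(im[180:300,170:310],None,fx=5,fy=5,interpolation=cv2.INTER_CUBIC))
im,d=imaging.get_image("scene"); cv2.imwrite("pics/s1.png",cv2.resize(im[150:350,240:500],None,fx=3,fy=3,interpolation=cv2.INTER_CUBIC))
E
python3 mv.py .479 .048 .22 -18.437 .479 .048 .185 -63.437
```

```text
time_s 2.8
q [-8.2864, 16.3614, 87.6134, 0.0232, 76.068, 10.0224]
position [0.4787, 0.0491, 0.2203]
tool_rot [[0.3142, 0.9493, -0.0007], [0.9493, -0.3142, 0.0005], [0.0003, -0.0008, -1.0]]
ft_force [0.2517, -0.013, -0.0864]
wrist_torque [0.0113, 0.0221, 0.0004]
grip_width 0.0001
shift [0.    0.    0.117] turn z 1.0
```

View pics/s1.png

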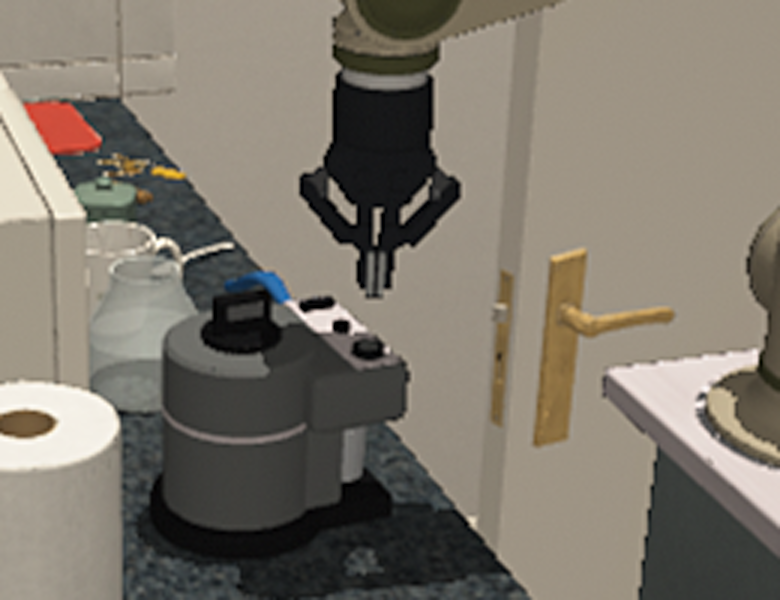

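Call:
step_arm(steps=[0, 0, 0, 0.1, 0, 0, 1, 0, 0, 0, 0.1, 0, 0, 1, 0, 0, 0, 0.1, 0, 0, 1, 0, 0, 0, 0.1, 0, 0, 1, 0, 0, 0, 0.1, 0, 0, 1, 0, 0, 0, 0.1, 0, 0, 1, 0, 0, 0, 0.14, 0, 0, 1, 0, 0, 0, 0.145, 0, 0, 1, 0, 0, 0, 0.15, 0, 0, 1, 0, 0, 0, 0.15, 0, 0, 1])

```text
time_s: 3.9
position: [0.4789, 0.0485, 0.1758]
tool_rot: [[0.894, 0.448, 0.0], [0.448, -0.894, 0.0], [0.0, -0.0, -1.0]]
ft_force: [-0.3, 0.5, 1.5]
grip_width: -0.0001
```

Call:
step_arm(steps=[0, 0, 0, 0.007, 0, 0, 0, 0, 0, 0, 0.013, 0, 0, 0, 0, 0, 0, 0.017, 0, 0, 0, 0, 0, 0, 0.017, 0, 0, 0])

```text
time_s: 4.3
position: [0.4793, 0.0481, 0.1716]
tool_rot: [[0.894, 0.447, 0.002], [0.447, -0.894, 0.0], [0.002, 0.0, -1.0]]
ft_force: [-4.1, 2.0, 13.0]
grip_width: 0.0
```

```bash
python3 mv.py .479 .048 .17 -63.437 .488 -.047 .2 -84.4;python3 mv.py .479 .048 .17 -63.437 .488 -.047 .183 -84.4;python3 mv.py .479 .048 .17 -63.437 .488 -.047 .175 -84.4
```

```text
shift [-0.115  0.297 -0.1  ] turn z 0.466
shift [-0.115  0.297 -0.043] turn z 0.466
shift [-0.115  0.297 -0.017] turn z 0.466
```

Call:
step_arm(steps=[0, 0, 0, -0.1, 0, 0, 0, 0, 0, 0, -0.1, 0, 0, 0, 0, 0, 0, -0.1, 0, 0, 0, 0, -0.115, 0.297, -0.1, 0, 0, 0.466, 0, -0.115, 0.297, -0.1, 0, 0, 0.466, 0, -0.115, 0.297, -0.1, 0, 0, 0.466, 0, -0.115, 0.297, -0.1, 0, 0, 0.466])

```text
time_s: 5.0
position: [0.4877, -0.0482, 0.1992]
tool_rot: [[0.995, 0.095, -0.002], [0.095, -0.995, 0.001], [-0.002, -0.001, -1.0]]
ft_force: [-0.3, 0.1, 1.0]
grip_width: -0.0
```

Call:
step_arm(steps=[0, 0, 0, 0.06, 0, 0, 0, 0, 0, 0, 0.075, 0, 0, 0, 0, 0, 0, 0.083, 0, 0, 0, 0, 0, 0, 0.09, 0, 0, 0, 0, 0, 0, 0.097, 0, 0, 0, 0, 0, 0, 0.1, 0, 0, 0, 0, 0, 0, 0.1, 0, 0, 0])

```text
time_s: 5.7
position: [0.4881, -0.0469, 0.1716]
tool_rot: [[0.995, 0.098, 0.001], [0.098, -0.995, -0.0], [0.001, 0.0, -1.0]]
ft_force: [-4.4, 3.7, 11.3]
grip_width: -0.0002
```

Run:
```python
from h import *
im,d=imaging.get_image("scene"); cv2.imwrite("pics/s2.png",cv2.resize(im[220:300,290:410],None,fx=6,fy=6,interpolation=cv2.INTER_CUBIC))
```

```text
(no output)
```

View pics/s2.png

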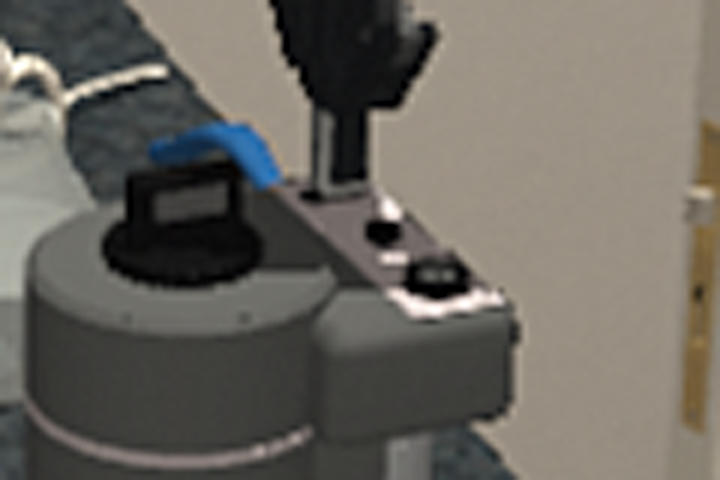

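```bash
python3 mv.py .488 -.047 .17 -84.4 .571 .0093 .24 -84.4;python3 mv.py .488 -.047 .17 -84.4 .571 .0093 .19 -84.4
```

```text
shift [ 0.294 -0.16  -0.233] turn z 0.0
shift [ 0.294 -0.16  -0.067] turn z 0.0
```

Call:
step_arm(steps=[0, 0, 0, -0.1, 0, 0, 0, 0.7, 0, 0, -0.23, 0, 0, 0, 0.7, 0, 0, -0.23, 0, 0, 0, 0.7, 0.294, -0.16, -0.23, 0, 0, 0, 0.7, 0.294, -0.16, -0.23, 0, 0, 0, 0.7, 0.294, -0.16, -0.23, 0, 0, 0, 0.7, 0.294, -0.16, -0.23, 0, 0, 0])

```text
time_s: 6.45
position: [0.5713, 0.0096, 0.2382]
tool_rot: [[0.995, 0.099, -0.001], [0.099, -0.995, 0.0], [-0.001, -0.0, -1.0]]
ft_force: [-0.4, -0.1, 0.0]
grip_width: 0.06
```

Run:
```python
from h import *
im,d=imaging.get_image("scene"); cv2.imwrite("pics/s3.png",cv2.resize(im[190:300,270:410],None,fx=5,fy=5,interpolation=cv2.INTER_CUBIC))
```

```text
(no output)
```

View pics/s3.png

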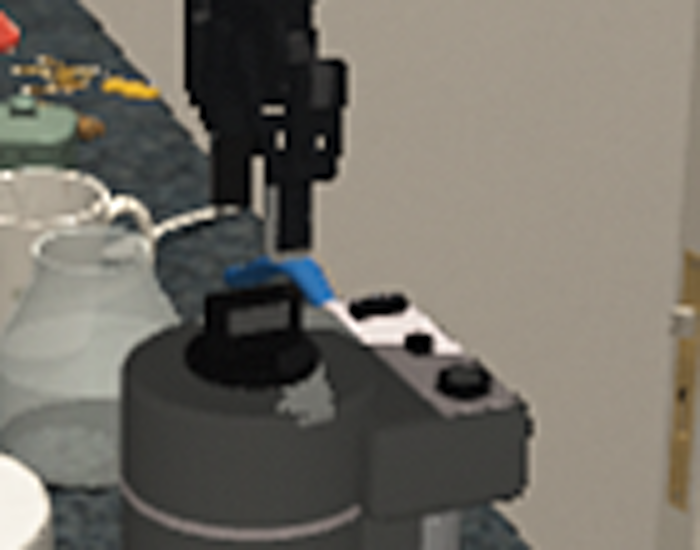

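The fingers (tips around pixel 235,205 and 295,245) are above and to either side of the bar, and all the keys are up. I'll go down and close.

Call:
step_arm(steps=[0.7, 0, 0, 0.1, 0, 0, 0, 0.7, 0, 0, 0.163, 0, 0, 0, 0.7, 0, 0, 0.163, 0, 0, 0, 0, 0, 0, 0.163, 0, 0, 0, 0, 0, 0, 0.163, 0, 0, 0, 0, 0, 0, 0.163, 0, 0, 0, 0, 0, 0, 0.163, 0, 0, 0, 0, 0, 0, 0.163, 0, 0, 0], grip_force=60)

```text
time_s: 7.3
position: [0.5714, 0.0096, 0.1918]
tool_rot: [[0.995, 0.098, 0.002], [0.098, -0.995, 0.0], [0.002, -0.0, -1.0]]
ft_force: [-0.7, 2.8, 5.4]
grip_width: 0.0128
```

Run:
```python
from h import *
s=st()
```

```text
time_s 7.3
q [-10.9288, 26.5037, 76.357, 0.0518, 77.0248, 73.4462]
position [0.5714, 0.0096, 0.1918]
tool_rot [[0.9952, 0.0978, 0.0021], [0.0978, -0.9952, 0.0005], [0.0022, -0.0003, -1.0]]
ft_force [-0.7108, 2.7674, 5.393]
wrist_torque [0.533, 0.2559, -0.01]
grip_width 0.0128
```

Call:
step_arm(steps=[0, 0, 0, -0.005, 0, 0, 0, 0, 0, 0, -0.005, 0, 0, 0.04, 0, 0, 0, -0.005, 0, 0, 0.08, 0, 0, 0, -0.005, 0, 0, 0.11, 0, 0, 0, -0.005, 0, 0, 0.11])

```text
time_s: 7.8
position: [0.5712, 0.0102, 0.192]
tool_rot: [[1.0, 0.011, 0.0], [0.011, -1.0, 0.002], [0.0, -0.002, -1.0]]
ft_force: [0.8, 6.3, -1.0]
grip_width: 0.0127
```

Run:
```python
from h import *
s=st()
```

```text
time_s 7.8
q [-10.9046, 26.5125, 76.2981, 0.1362, 77.1964, 78.4302]
position [0.5712, 0.0102, 0.192]
tool_rot [[0.9999, 0.0111, 0.0003], [0.0111, -0.9999, 0.0023], [0.0003, -0.0023, -1.0]]
ft_force [0.7638, 6.3082, -1.0323]
wrist_torque [1.2562, -0.203, 0.0456]
grip_width 0.0127
```

Call:
step_arm(steps=[0, 0, -0.003, 0, 0, 0, 0.04, 0, 0, -0.003, 0, 0, 0, 0.09, 0, 0, -0.003, 0, 0, 0, 0.14, 0, 0, -0.003, 0, 0, 0, 0.16, 0, 0, -0.003, 0, 0, 0, 0.16])

```text
time_s: 8.3
position: [0.5717, 0.0125, 0.1921]
tool_rot: [[0.994, -0.112, 0.002], [-0.112, -0.994, 0.005], [0.001, -0.005, -1.0]]
ft_force: [4.3, 13.0, -0.5]
grip_width: 0.0126
```

Run:
```python
from h import *
s=st()
```

```text
time_s 8.3
q [-10.7301, 26.518, 76.2648, 0.304, 77.1653, 85.6574]
position [0.5717, 0.0125, 0.1921]
tool_rot [[0.9937, -0.1124, 0.0019], [-0.1124, -0.9936, 0.0049], [0.0013, -0.0051, -1.0]]
ft_force [4.3063, 13.0112, -0.4944]
wrist_torque [2.5669, -0.6507, 0.6053]
grip_width 0.0126
```

Run:
```python
from h import *
im,d=imaging.get_image("scene"); cv2.imwrite("pics/s4.png",cv2.resize(im[210:290,280:400],None,fx=6,fy=6,interpolation=cv2.INTER_CUBIC))
im,d=imaging.get_image("top"); cv2.imwrite("pics/t4.png",cv2.resize(im[180:300,170:310],None,fx=5,fy=5,interpolation=cv2.INTER_CUBIC))
```

```text
(no output)
```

View pics/s4.png

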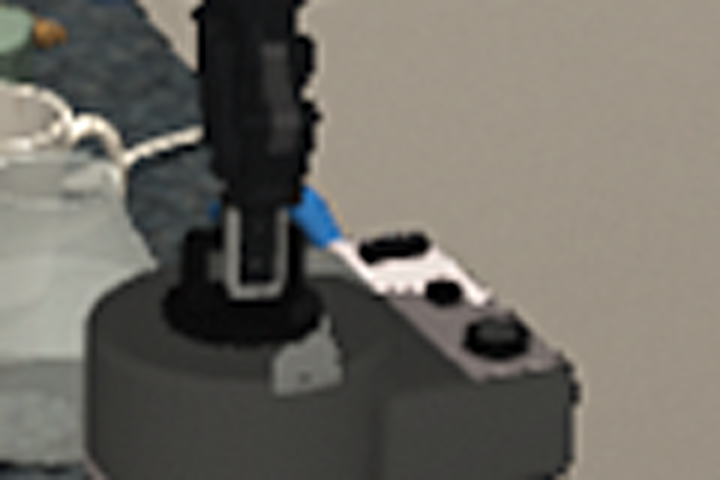

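View pics/t4.png

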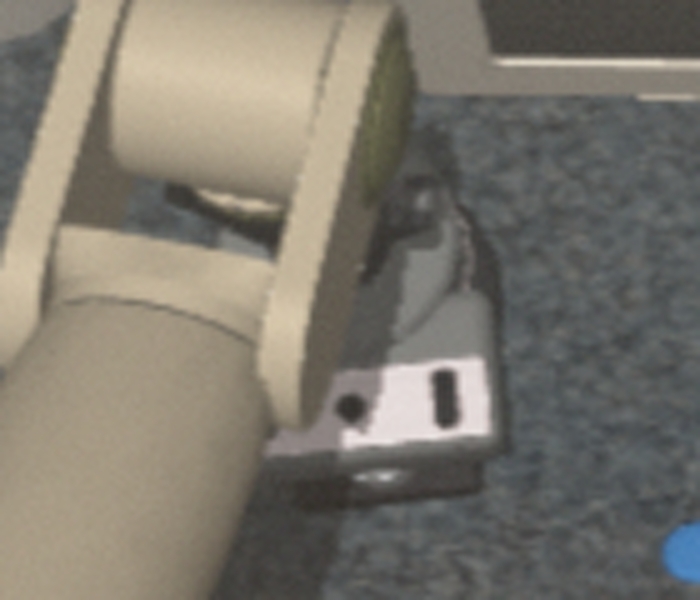

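```bash
cat >> h.py <<'E'
def proj(cam,P):
    c=imaging.get_calibration(cam);K=np.array(c["camera_matrix"]);T=np.linalg.inv(np.array(c["world_from_camera"]))
    q=T[:3,:3]@np.array(P)+T[:3,3]; r=K@q; return r[:2]/r[2],q[2]
E
python3 - <<'E'
from h import *
print("s1 tip",(proj("scene",[.4787,.0491,.2033])[0]-[240,150])*3)
f=lambda P,o,k:((proj("scene",P)[0]-o)*k).round(0)
o=np.array([290,220])
for n,P in dict(tip=[.488,-.047,.1546],key=[.488,-.047,.155],stop=[.479,.048,.16],grind=[.484,.0006,.16]).items(): print("s2",n,f(P,o,6))
for x in(.571,.576,.581):
  o=np.array([270,190])
  u=np.array([np.cos(np.radians(5.6)),np.sin(np.radians(5.6))])
  print("s3 bar ends",x,[f([x+s*.024*u[0],.0093+s*.024*u[1],.198],o,5) for s in(-1,1)])
  print("s4 tower axis flange",[f([x+a,.0093+b,.168],np.array([280,210]),6) for a,b in((.031,0),(-.031,0),(0,.031),(0,-.031))])
# s4 finger near camera: face at +y: tip
h=np.radians(-96.45);ty=np.array([np.cos(h),np.sin(h),0]);tx=np.array([-np.sin(h),np.cos(h),0])
c=np.array([.5717,.0125,.1921])
for s in(-1,1):
    print("s4 near pad bottom corners",[f(c-ty*t+tx*.011*s+[0,0,-.017],np.array([280,210]),6) for t in(.007,.0215)])
print("cam",np.array(imaging.get_calibration("scene")["world_from_camera"]).round(3).tolist())
E
```

```text
s1 tip [376.05376375 291.82078106]
s2 tip [342. 185.]
s2 key [342. 184.]
s2 stop [445. 264.]
s2 grind [392. 217.]
s3 bar ends 0.571 [array([308., 278.]), array([214., 292.])]
s4 tower axis flange [array([177., 300.]), array([327., 283.]), array([277., 324.]), array([230., 261.])]
s3 bar ends 0.576 [array([298., 279.]), array([204., 293.])]
s4 tower axis flange [array([165., 302.]), array([315., 284.]), array([264., 325.]), array([218., 262.])]
s3 bar ends 0.581 [array([288., 280.]), array([194., 294.])]
s4 tower axis flange [array([153., 303.]), array([303., 286.]), array([252., 327.]), array([206., 263.])]
s4 near pad bottom corners [array([285., 284.]), array([292., 299.])]
s4 near pad bottom corners [array([229., 288.]), array([236., 303.])]
cam [[-0.952, 0.103, -0.288, 0.969], [0.305, 0.38, -0.873, 1.247], [0.019, -0.919, -0.394, 0.76], [0.0, 0.0, 0.0, 1.0]]
```

Call:
step_arm(steps=[0, 0, 0, 0, 0, 0, -0.05, 0, 0, 0, 0, 0, 0, -0.1, 0, 0, 0, 0, 0, 0, -0.15, 0, 0, 0, 0, 0, 0, -0.2, 0, 0, 0, 0, 0, 0, -0.2])

```text
time_s: 8.9
position: [0.5711, 0.0102, 0.1918]
tool_rot: [[0.999, 0.043, -0.0], [0.043, -0.999, 0.0], [-0.0, -0.0, -1.0]]
ft_force: [0.6, 2.1, -1.8]
grip_width: 0.0128
```

Run:
```python
from h import *
s=st()
im,d=imaging.get_image("scene"); cv2.imwrite("pics/s5.png",cv2.resize(im[225:275,295:345],None,fx=12,fy=12,interpolation=cv2.INTER_CUBIC))
```

```text
time_s 8.9
q [-10.8562, 26.5253, 76.3036, 0.0206, 77.1846, 76.6669]
position [0.5711, 0.0102, 0.1918]
tool_rot [[0.9991, 0.0431, -0.0002], [0.0431, -0.9991, 0.0004], [-0.0001, -0.0004, -1.0]]
ft_force [0.5866, 2.0527, -1.8196]
wrist_torque [0.4716, -0.0932, 0.0581]
grip_width 0.0128
```

View pics/s5.png

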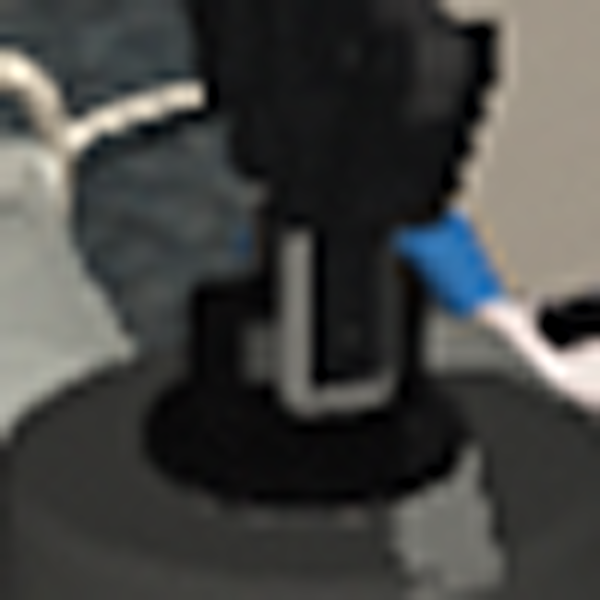

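Call:
step_arm(steps=[0, 0, 0, 0, 0, 0, -0.07, 0, 0, 0, 0, 0, 0, -0.07, 0.3, 0, 0, 0, 0, 0, -0.07, 0.3, 0, 0, 0, 0, 0, -0.07, 0.3, 0.01, 0, 0, 0, 0, -0.07, 0.3, 0.01, 0, 0, 0, 0, -0.07, 0, 0.01, 0, 0, 0, 0, -0.07, 0, 0.01, 0, 0, 0, 0, -0.07, 0, 0.01, 0, 0, 0, 0, -0.07, 0, 0.01, 0, 0, 0, 0, -0.07])

```text
time_s: 9.95
position: [0.5742, 0.0102, 0.1921]
tool_rot: [[0.995, 0.097, 0.001], [0.097, -0.995, 0.0], [0.001, -0.0, -1.0]]
ft_force: [0.3, 0.7, 1.9]
grip_width: 0.0128
```

Run:
```python
from h import *
s=st()
```

```text
time_s 9.95
q [-10.7891, 26.7934, 75.7839, 0.0158, 77.3953, 73.6134]
position [0.5742, 0.0102, 0.1921]
tool_rot [[0.9952, 0.0975, 0.0005], [0.0975, -0.9952, 0.0002], [0.0005, -0.0001, -1.0]]
ft_force [0.303, 0.7286, 1.9277]
wrist_torque [0.2525, -0.034, -0.0629]
grip_width 0.0128
```

Well centred now, with little force on the wrist. I'll try the other sense.

Call:
step_arm(steps=[0, 0, 0, 0, 0, 0, -0.05, 0, 0, 0, 0, 0, 0, -0.1, 0, 0, 0, 0, 0, 0, -0.15, 0, 0, 0, 0, 0, 0, -0.2, 0, 0, 0, 0, 0, 0, -0.2])

```text
time_s: 10.45
position: [0.5742, 0.01, 0.1921]
tool_rot: [[0.968, 0.252, 0.0], [0.252, -0.968, -0.0], [0.0, 0.0, -1.0]]
ft_force: [-0.5, 0.9, 1.8]
grip_width: 0.0128
```

Run:
```python
from h import *
s=st()
```

```text
time_s 10.45
q [-10.8023, 26.7894, 75.7859, -0.0145, 77.4016, 64.5887]
position [0.5742, 0.01, 0.1921]
tool_rot [[0.9677, 0.2523, 0.0004], [0.2523, -0.9677, -0.0003], [0.0003, 0.0004, -1.0]]
ft_force [-0.4994, 0.9093, 1.7813]
wrist_torque [0.0081, 0.0705, 0.0951]
grip_width 0.0128
```

Call:
step_arm(steps=[0, 0, 0, 0, 0, 0, -0.06, 0, 0, 0, 0, 0, 0, -0.12, 0, 0, 0, 0, 0, 0, -0.18, 0, 0, 0, 0, 0, 0, -0.24, 0, 0, 0, 0, 0, 0, -0.24])

```text
time_s: 10.95
position: [0.5742, 0.01, 0.1921]
tool_rot: [[0.904, 0.428, 0.0], [0.428, -0.904, -0.0], [0.0, 0.0, -1.0]]
ft_force: [-0.5, -1.0, 2.6]
grip_width: 0.0127
```

Run:
```python
from h import *
s=st()
im,d=imaging.get_image("scene"); cv2.imwrite("pics/s6.png",cv2.resize(im[225:275,295:345],None,fx=12,fy=12,interpolation=cv2.INTER_CUBIC))
```

```text
time_s 10.95
q [-10.8014, 26.793, 75.7884, -0.014, 77.4039, 53.8363]
position [0.5742, 0.01, 0.1921]
tool_rot [[0.9036, 0.4284, 0.0002], [0.4284, -0.9036, -0.0003], [0.0001, 0.0003, -1.0]]
ft_force [-0.4902, -0.9581, 2.5795]
wrist_torque [0.0266, 0.0618, 0.1534]
grip_width 0.0127
```

View pics/s6.png

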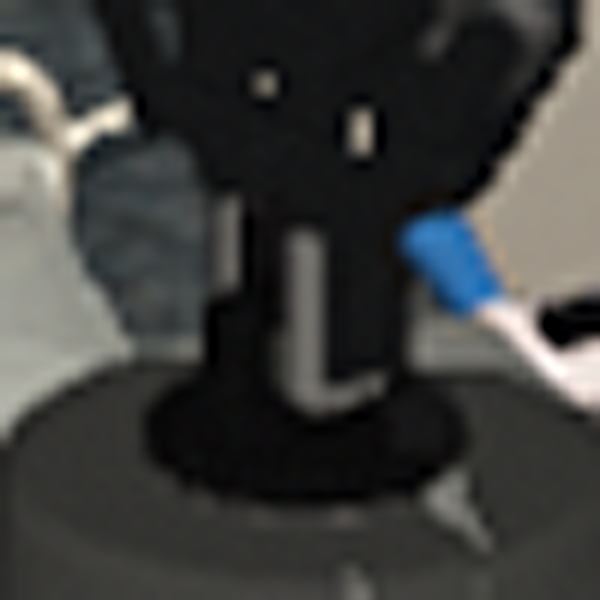

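The picture shows the bar turned along with the pads, now end-on near pixel 320,340. At 20 degrees, past the latest possible stop, the torque is only 0.15 N m. So counter-clockwise is the free sense, and I'll complete the 60 degrees.

Call:
step_arm(steps=[0, 0, 0, 0, 0, 0, -0.1, 0, 0, 0, 0, 0, 0, -0.2, 0, 0, 0, 0, 0, 0, -0.3, 0, 0, 0, 0, 0, 0, -0.4, 0, 0, 0, 0, 0, 0, -0.5, 0, 0, 0, 0, 0, 0, -0.6, 0, 0, 0, 0, 0, 0, -0.7, 0, 0, 0, 0, 0, 0, -0.8, 0, 0, 0, 0, 0, 0, -0.89, 0, 0, 0, 0, 0, 0, -0.89])

```text
time_s: 12.0
position: [0.5741, 0.0102, 0.1921]
tool_rot: [[0.416, 0.909, 0.0], [0.909, -0.416, 0.0], [0.0, 0.0, -1.0]]
ft_force: [-0.7, 1.3, 4.2]
grip_width: 0.0128
```

Call:
step_arm(steps=[0, 0, 0, -0.01, 0, 0, 0, 0, 0, 0, -0.02, 0, 0, 0, 0, 0, 0, -0.03, 0, 0, 0, 0, 0, 0, -0.03, 0, 0, 0])

```text
time_s: 12.4
position: [0.5741, 0.0102, 0.2011]
tool_rot: [[0.416, 0.909, -0.0], [0.909, -0.416, 0.0], [0.0, -0.0, -1.0]]
ft_force: [-1.1, 1.6, -3.3]
grip_width: 0.0127
```

Run:
```python
from h import *
s=st()
```

```text
time_s 12.4
q [-10.7931, 26.3438, 74.9768, 0.0064, 78.6881, 13.8014]
position [0.5741, 0.0102, 0.2011]
tool_rot [[0.4162, 0.9093, -0.0001], [0.9093, -0.4162, 0.0001], [0.0001, -0.0002, -1.0]]
ft_force [-1.1178, 1.558, -3.3307]
wrist_torque [0.1761, 0.0301, 0.0039]
grip_width 0.0127
```

Call:
step_arm(steps=[0, 0, 0, -0.04, 0, 0, 0, 0, 0, 0, -0.08, 0, 0, 0, 0, 0, 0, -0.12, 0, 0, 0, 0, 0, 0, -0.16, 0, 0, 0, 0, 0, 0, -0.2, 0, 0, 0, 0, 0, 0, -0.24, 0, 0, 0, 0, 0, 0, -0.27, 0, 0, 0, 0, 0, 0, -0.3, 0, 0, 0, 0, 0, 0, -0.303, 0, 0, 0, 0, 0, 0, -0.303, 0, 0, 0])

```text
time_s: 13.4
position: [0.5741, 0.0101, 0.2918]
tool_rot: [[0.416, 0.91, -0.0], [0.91, -0.416, -0.0], [-0.0, -0.0, -1.0]]
ft_force: [0.1, 0.4, -4.2]
grip_width: 0.0129
```

Run:
```python
from h import *
s=st()
im,d=imaging.get_image("scene"); cv2.imwrite("pics/s7.png",cv2.resize(im[180:340,260:420],None,fx=3.7,fy=3.7,interpolation=cv2.INTER_CUBIC))
for t in("burr_cap","grip_bar"):
  for r in imaging.pinpoint("scene",t)[:1]: print(t,r)
print(proj("scene",[.5741,.0102,.26])[0],proj("scene",[.5741,.0102,.298])[0])
im,d=imaging.get_image("top"); cv2.imwrite("pics/t7.png",im)
```

```text
time_s 13.4
q [-10.7992, 22.8341, 65.5125, -0.0013, 91.6595, 13.7629]
position [0.5741, 0.0101, 0.2918]
tool_rot [[0.4157, 0.9095, -0.0001], [0.9095, -0.4157, -0.0], [-0.0, -0.0001, -1.0]]
ft_force [0.1066, 0.3752, -4.2009]
wrist_torque [0.0231, 0.043, -0.0095]
grip_width 0.0129
burr_cap {'pixel': [274.1, 232.5], 'score': 0.73}
grip_bar {'pixel': [317.2, 209.1], 'score': 0.72}
[321.6071092  222.49626324] [321.87630271 206.8994615 ]
```

View pics/s7.png

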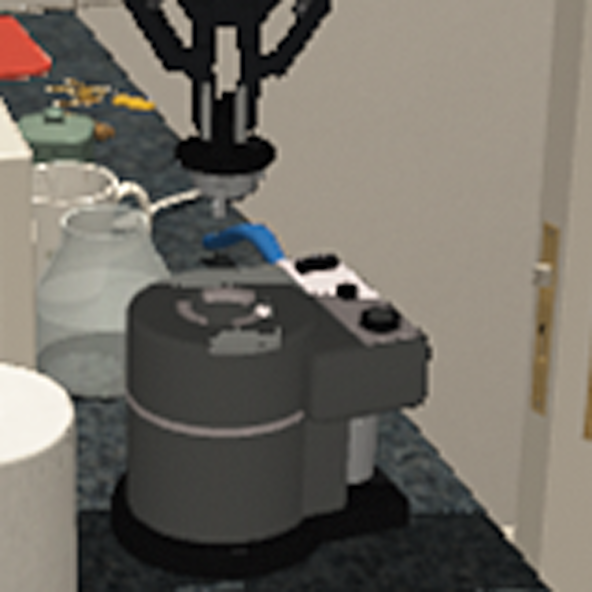

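View pics/t7.png

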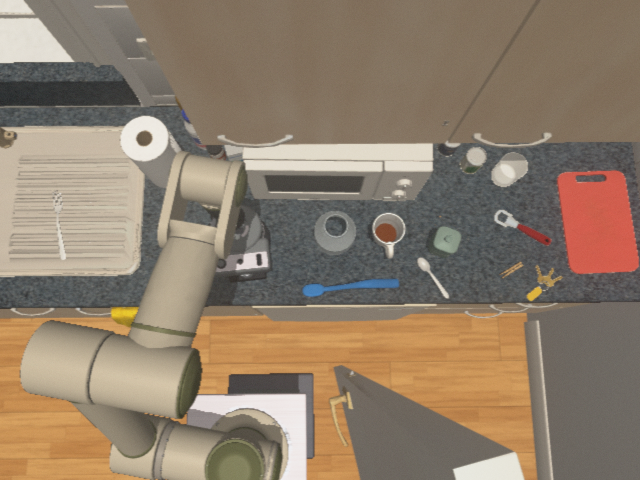

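The cap hangs upright. Its flange is at pixel (321,222), against a predicted (322,222) for 10 cm above the collar. The surrounding things haven't moved. I'll let it settle and then hand in.

Call:
step_arm(steps=[0, 0, 0, 0, 0, 0, 0, 0, 0, 0, 0, 0, 0, 0, 0, 0, 0, 0, 0, 0, 0, 0, 0, 0, 0, 0, 0, 0, 0, 0, 0, 0, 0, 0, 0])

```text
time_s: 14.1
position: [0.5741, 0.0101, 0.2918]
tool_rot: [[0.416, 0.91, -0.0], [0.91, -0.416, 0.0], [-0.0, -0.0, -1.0]]
ft_force: [0.1, 0.4, -3.9]
grip_width: 0.0129
```

Run:
```python
from h import *
s=st(); print(np.abs(s["qvel"]).max())
print(close_job())
```

```text
time_s 14.1
q [-10.7964, 22.8355, 65.5028, 0.0002, 91.6635, 13.7609]
position [0.5741, 0.0101, 0.2918]
tool_rot [[0.4156, 0.9095, -0.0], [0.9095, -0.4156, 0.0], [-0.0, -0.0, -1.0]]
ft_force [0.0586, 0.3726, -3.8816]
wrist_torque [0.0244, 0.0404, -0.006]
grip_width 0.0129
0.06221918516410503
the job is handed in; nothing more can be done
None
```

The job is handed in at 14.1 s: the burr cap is out and held upright and still in the gripper, about 10 cm above its collar.

- **Keys:** I pressed the stop key first, then the burr-release key. Both bottomed out, at 13 N and 11 N. The fingers never came down on the grind key, and it was still up in the later pictures.
- **Thread:** Clockwise met rising resistance by about 12°, roughly 0.6 N m and 13 N sideways. I turned back, re-gripped 3 mm nearer the burr axis and tried counter-clockwise. That sense turned freely through 60° and the cap lifted straight out.
- **Last checks:** The tool had risen 99.7 mm, was exactly vertical and was practically still. The load was 3.9 N, which fits the cap's weight. In the scene picture the flange was within a pixel of where it should be for 10 cm. The hopper, mug, canister and brush look unmoved in the top picture.

**Disagreements:**
- The two cameras differed by about 1 cm on the cap's position along x. The first grip, placed from the top camera, was 3 mm off-centre, which the re-grip corrected.
- I read the clockwise resistance as the stop, but the off-centre grip may have caused part of it, because the tool still reached its commanded angle.
- In the last scene picture the network put "burr_cap" on the canister, so I ignored it.

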